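# Shade row on the thread rack

### The job

Lift the dark wooden keeper bar straight up, level, out of the two U brackets of the thread rack and lay it lengthwise along the middle of the green strip, wholly on it. Then stand the four spools of blue thread upright on the rack's four seats, each centred on its seat, in order of shade: the palest on the red seat, then ever darker along the row to the darkest at the far end from the red seat. Keep every spool upright throughout.

Things in the scene. Friction and masses are not known exactly. Their poses are not given: they have to be found in the camera images.
- spool_pale: loose spool of very pale blue (the palest) thread, upright on the table, 88 mm tall: white foot disc 54 mm across and 4 mm thick, thread wound 44 mm across from 4 to 72 mm up, then a short taper to a white core nub 16 mm across on top. Origin: centre of the underside; z up along the spool. 100 to 190 g. Round: grasp the thread from above at any yaw
- spool_sky: loose spool of sky blue (second palest) thread, upright on the table, 88 mm tall: white foot disc 54 mm across and 4 mm thick, thread wound 44 mm across from 4 to 72 mm up, then a short taper to a white core nub 16 mm across on top. Origin: centre of the underside; z up along the spool. 100 to 190 g. Round: grasp the thread from above at any yaw
- spool_royal: loose spool of royal blue (second darkest) thread, upright on the table, 88 mm tall: white foot disc 54 mm across and 4 mm thick, thread wound 44 mm across from 4 to 72 mm up, then a short taper to a white core nub 16 mm across on top. Origin: centre of the underside; z up along the spool. 100 to 190 g. Round: grasp the thread from above at any yaw
- spool_navy: loose spool of near-black navy (the darkest) thread, upright on the table, 88 mm tall: white foot disc 54 mm across and 4 mm thick, thread wound 44 mm across from 4 to 72 mm up, then a short taper to a white core nub 16 mm across on top. Origin: centre of the underside; z up along the spool. 100 to 190 g. Round: grasp the thread from above at any yaw
- seat_red: the red seat, at one end of the row of four (which end varies): fixed disc, 64 mm across, 4 mm thick, on the rack board. Origin: centre of its underside, 16 mm above the table; its top, where a spool stands, is 20 mm above the table. Rack: fixed board 90 x 360 x 16 mm. Seats are 80 mm apart in a straight row along it; fingers set across the row clear the neighbours
- seat_left: one of the two grey middle seats, the one towards the robot's left (+y): fixed disc, 64 mm across, 4 mm thick, on the rack board. Origin: centre of its underside, 16 mm above the table; its top, where a spool stands, is 20 mm above the table. It is next to the red seat or next to the end seat, as the red seat lies
- seat_right: the other grey middle seat, towards the robot's right (-y): fixed disc, 64 mm across, 4 mm thick, on the rack board. Origin: centre of its underside, 16 mm above the table; its top, where a spool stands, is 20 mm above the table. It is next to the red seat or next to the end seat, as the red seat lies
- seat_end: the grey seat at the other end of the row, farthest from the red seat: fixed disc, 64 mm across, 4 mm thick, on the rack board. Origin: centre of its underside, 16 mm above the table; its top, where a spool stands, is 20 mm above the table. 
- bar: loose dark wood bar, 360 mm long (own y axis), 16 x 16 mm, 110 g. Origin: middle of its underside, its balance point; grasp there across its width. Starts level, over the seats along the row, ends in two U brackets (slot 24 mm wide, its floor 46 mm and bracket tops 72 mm above the table; brackets 14 mm thick, 163 mm either side of the row's middle)
- strip: fixed flat green strip on the table, 400 mm long (its own y axis) x 70 mm wide, 3 mm thick, where the bar goes. Origin: centre of its underside, on the table
Things that resemble listed ones, but are neither listed nor needed, are in the scene too. There is more than one size of the spool_navy; the one meant has the size given above.

How it is judged:
By the outcome, as a careful person would: the job done as asked, in the order asked, and still so for the second after the job is handed in, with the robot touching nothing.
It also fails if it takes over 128 s, if anything falls off the work surface, if the arm or the gripper's body presses on something with over 40 N, if the wrist force passes 120 N, or if a joint passes its speed limit or range.

### The arm

A 6-joint arm with a two-finger parallel gripper is mounted at the origin on the work surface. World frame = base frame: x ahead of the robot, y to its left, z up, the work surface at z = 0. Lengths are in mm, angles in rad, forces in N, time in s.
With the tool pointing down it reaches from about 275 to 750 mm from the base axis. Payload 10.2 kg.
Tool frame: the origin (TCP) lies at the very end of the fingers, on their centre line; the grasp point (between the pads) lies 19 mm behind it; z points along the fingers, y is the line along which they close (so a half turn about z gives the same grasp; the last joint's range is limited). The gripper opens to 85 mm and grips with 20 to 120 N. Pads are 22 mm wide; open, the fingers measure 114 mm over their backs; the gripper's body (76 mm by 85 mm) begins 54 mm behind the grasp point. The pads swing forward as they close: fully open they stand 13 mm farther back than shut.
Start: joints at [0.885, 0.313, 1.498, -0, 1.331, -0.223], TCP at [234.402, 469.773, 231.294] pointing down, gripper open.
Joint ranges: [-2.94, 2.94], [-0.97, 2.17], [0.19, 2.56], [-1.23, 4.37], [0.02, 3.11], [-2.88, 2.88]. Speed limits (rad/s): [2.39, 2.39, 3.01, 3.14, 3.14, 3.14].

### API

Orientations are given as a unit quaternion [w, x, y, z].
In Python, from rig import ctrl gives the robot as it stands.
- The arm moves only by the tool step_arm, never from a script. Its argument "increments" is a list of rows, each a list of 3 entries, a list of its own where there are three numbers: the shift along the tool's x, y, z in cm, then the turn, a rotation vector about the tool's x, y, z in degrees, then the opening in per cent of the stroke, from 0 (shut) to 100 (fully open). A call has 1 to 8 rows; each row is the pose to reach, as a shift and turn from the pose commanded when the call began, along the tool's axes at that moment; what a row does not reach only later rows make up. A row lasts 1/8 s, in which the tool goes at most 62.5 mm and 10.7 degrees, less where a joint would pass 70% of its speed; a pose out of reach is approached as far as the arm can. A call with a gripper value outside its range is refused whole. The fingers move at their own pace and stop on an object; "squeeze" is the grip in N (left out, the last holds). Time passes only in rows, so rows that repeat a pose let the fingers close. It gives the time, the measured TCP pose, the force, the opening and the grip force at its end, in the units of the state.
- ctrl.sense(): the state, without advancing time (a new reading comes with each control period).
- ctrl.capture(name): name is "scene" or "top" or "wrist"; returns a dict with "img" (400x640x3 uint8, red, green, blue), "fx", "fy", "cx", "cy" (pixels), "extrinsics" (4x4, takes a point from camera to world coordinates). Camera axes: x right, y down, z forward; pixel columns grow to the right and rows downward; lengths in mm; the calibration is good to about 2 mm. A picture is of the moment at which its call begins. There is no depth.
- ctrl.finish_job(): hands the job in; it is judged then, once.
The state is a dict: "time_s": time; "joints": joint angles; "dq": joint speeds; "tau": joint torques, N m; "eef_pos": TCP position; "ee_rot": TCP orientation; "force": force on the tool from outside, world axes, zero at the start; "wrist_torque": the same for the moment, N m; "grip_width": opening from 0.0 (shut) to 1.0 (fully open); "grip_force": force on a finger pad.
Only numpy, scipy, OpenCV 4.12 (cv2) and the standard library are available. Lean on these libraries where they do the work, as an engineer would, in place of code of your own. Each camera call takes 0.05 s, during which the arm holds its last target. There are 200 camera calls.

## Working session

There is one attempt and no reset: what is moved stays moved. The work goes in short steps, Python scripts to look and compute and a tool call to move; the robot and the scene stay as the last step left them, time stands still between calls to the robot, and variables do not carry over. Pictures are saved under pics/ and viewed, at most 14 in all, crops included, and the job is handed in when it is done.

Besides the shell and the picture viewer there is one more tool, called after ">>>" by a JSON object that holds its "fn" and its "kwargs", one argument or row to a line. step_arm: Moves the arm, as the interface text tells. Its arguments: {"type":"object","properties":{"increments":{"type":"array"},"squeeze":{"type":"number"}},"required":["increments"]}

```bash
ls; mkdir -p pics; python3 - <<'E'
from rig import ctrl
import cv2
for n in("scene","top"):
    c=ctrl.capture(n); cv2.imwrite(f"pics/{n}0.png",c["img"][:,:,::-1])
    print(n,c["fx"],c["fy"],c["cx"],c["cy"],c["extrinsics"])
s=ctrl.sense();print(s["time_s"],s["eef_pos"],s["ee_rot"],s["grip_width"])
E
```

```text
pics
scene 465.82359794488667 465.82359794488667 315.1259107425773 195.05474221673546 [[ 4.97900193e-01  5.50474691e-01 -6.70129101e-01  1.15979753e+03]
 [ 8.66971126e-01 -2.96908312e-01  4.00258068e-01 -3.96187581e+02]
 [ 2.13650366e-02 -7.80271151e-01 -6.25076369e-01  6.85952725e+02]
 [ 0.00000000e+00  0.00000000e+00  0.00000000e+00  1.00000000e+00]]
top 405.78015474304436 405.78015474304436 317.5532769259413 206.16628424799057 [[-2.54130272e-02 -9.82513445e-01  1.84449205e-01  3.23954536e+02]
 [-9.99197620e-01  3.06782889e-02  2.57479833e-02 -2.59261018e+01]
 [-3.09563258e-02 -1.83646872e-01 -9.82504724e-01  1.01919472e+03]
 [ 0.00000000e+00  0.00000000e+00  0.00000000e+00  1.00000000e+00]]
0.1 [234.24412855 469.586839   230.78241475] [-2.60917846e-04  2.29330202e-01  9.73348507e-01 -5.23209033e-04] 0.9967009971776292
```

View pics/scene0.png

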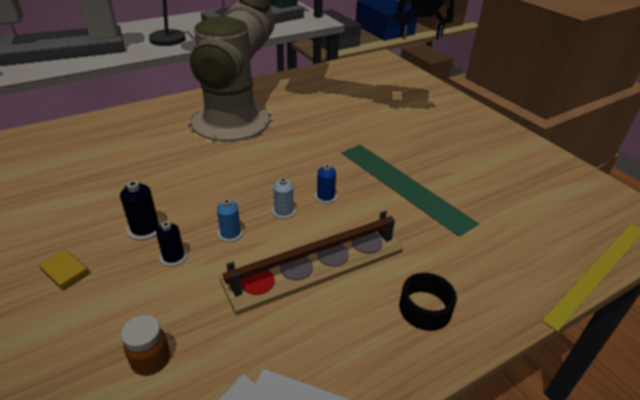

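View pics/top0.png

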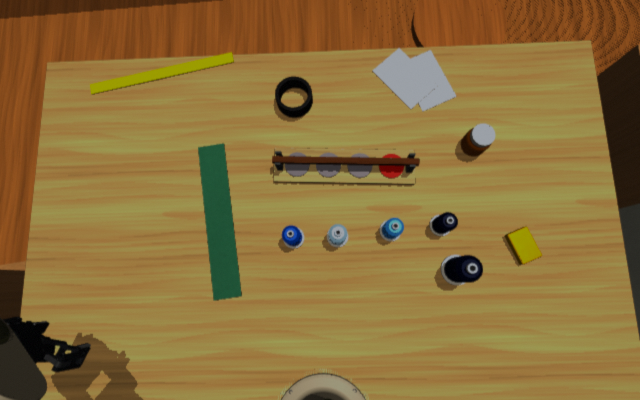

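Top view: royal (291,236), pale (338,235), sky (392,228), a small navy at (444,223), a larger navy at (462,269); the rack has red at (391,166), at the -y end, with the bar on top; green strip around (220,222). In the scene view the two navy spools are (170,243) and (139,210). The small one looks the same size as the other spools. I'll confirm that with an enlarged crop and a triangulated height.

```bash
cat > h.py <<'E'
import numpy as np,cv2
from rig import ctrl
def ray(c,u,v):
    E=c["extrinsics"];d=E[:3,:3]@np.array([(u-c["cx"])/c["fx"],(v-c["cy"])/c["fy"],1]);return E[:3,3],d
def onz(c,u,v,z):
    o,d=ray(c,u,v);return (o+d*(z-o[2])/d[2]).round(1)
def tri(c1,p1,c2,p2):
    o1,d1=ray(c1,*p1);o2,d2=ray(c2,*p2)
    s=np.linalg.lstsq(np.c_[d1,-d2],o2-o1,rcond=None)[0]
    a,b=o1+d1*s[0],o2+d2*s[1];return ((a+b)/2).round(1),np.linalg.norm(a-b).round(1)
def proj(c,p):
    E=c["extrinsics"];q=E[:3,:3].T@(np.asarray(p,float)-E[:3,3]);return (q[0]/q[2]*c["fx"]+c["cx"],q[1]/q[2]*c["fy"]+c["cy"])
E
python3 - <<'E'
from h import *
t=ctrl.capture("top");s=ctrl.capture("scene")
a=cv2.resize(t["img"][205:290,270:490],None,fx=3.6,fy=3.6,interpolation=cv2.INTER_CUBIC)
b=cv2.resize(s["img"][160:270,110:345],None,fx=2.6,fy=2.6,interpolation=cv2.INTER_CUBIC)
o=np.zeros((a.shape[0]+b.shape[0],800,3),np.uint8);o[:a.shape[0],:a.shape[1]]=a;o[a.shape[0]:,:b.shape[1]]=b
cv2.imwrite("pics/crop.png",np.clip(o[:,:,::-1]*1.6,0,255));print(o.shape,a.shape)
hsv=cv2.cvtColor(t["img"],cv2.COLOR_RGB2HSV)
def blobs(m,amin):
    n,l,st,ce=cv2.connectedComponentsWithStats(m.astype(np.uint8))
    return [(st[i],ce[i],(l==i)) for i in range(1,n) if st[i,4]>=amin]
H,S,V=[hsv[:,:,i].astype(int) for i in range(3)]
roi=np.zeros(H.shape,bool);roi[130:310,180:490]=1
for name,m,z in (("green",(H>65)&(H<95)&(S>100)&roi,3),("red",((H<4)|(H>176))&(S>180)&(V>100)&roi,20)):
    for st,ce,mm in blobs(m,60):
        r=cv2.minAreaRect(np.argwhere(mm)[:,::-1].astype(np.float32));bx=cv2.boxPoints(r)
        print(name,st,ce.round(1),[onz(t,*p,z) for p in bx])
for u in (275,298,328,345,360,391,410): print(u,[ (v,tuple(t["img"][v,u])) for v in range(150,186,3)] if u in(298,345) else "")
E
```

```text
(592, 800, 3) (306, 792, 3)
green [ 199  144   42  155 3961] [219.  222.3] [array([684.8, 315.4,   3. ]), array([690.4, 244.8,   3. ]), array([296.4, 196.1,   3. ]), array([290.9, 261.8,   3. ])]
red [381 171  21   7  88] [390.9 173.4] [array([ 597.2, -162.9,   20. ]), array([ 595.5, -213.2,   20. ]), array([ 579.8, -212.2,   20. ]), array([ 581.5, -162. ,   20. ])]
275 
298 [(150, (np.uint8(153), np.uint8(124), np.uint8(70))), (153, (np.uint8(111), np.uint8(103), np.uint8(102))), (156, (np.uint8(87), np.uint8(68), np.uint8(64))), (159, (np.uint8(72), np.uint8(34), np.uint8(12))), (162, (np.uint8(56), np.uint8(27), np.uint8(11))), (165, (np.uint8(55), np.uint8(50), np.uint8(52))), (168, (np.uint8(56), np.uint8(53), np.uint8(54))), (171, (np.uint8(109), np.uint8(102), np.uint8(105))), (174, (np.uint8(110), np.uint8(103), np.uint8(105))), (177, (np.uint8(152), np.uint8(141), np.uint8(81))), (180, (np.uint8(154), np.uint8(144), np.uint8(81))), (183, (np.uint8(113), np.uint8(94), np.uint8(48)))]
328 
345 [(150, (np.uint8(158), np.uint8(133), np.uint8(73))), (153, (np.uint8(153), np.uint8(123), np.uint8(67))), (156, (np.uint8(142), np.uint8(116), np.uint8(64))), (159, (np.uint8(73), np.uint8(34), np.uint8(14))), (162, (np.uint8(57), np.uint8(26), np.uint8(9))), (165, (np.uint8(85), np.uint8(67), np.uint8(35))), (168, (np.uint8(98), np.uint8(79), np.uint8(43))), (171, (np.uint8(102), np.uint8(82), np.uint8(44))), (174, (np.uint8(157), np.uint8(150), np.uint8(85))), (177, (np.uint8(157), np.uint8(144), np.uint8(81))), (180, (np.uint8(157), np.uint8(139), np.uint8(78))), (183, (np.uint8(77), np.uint8(61), np.uint8(32)))]
360 
391 
410 [ WARN:0@2.586] global loadsave.cpp:1063 imwrite_ Unsupported depth image for selected encoder is fallbacked to CV_8U.
```

View pics/crop.png

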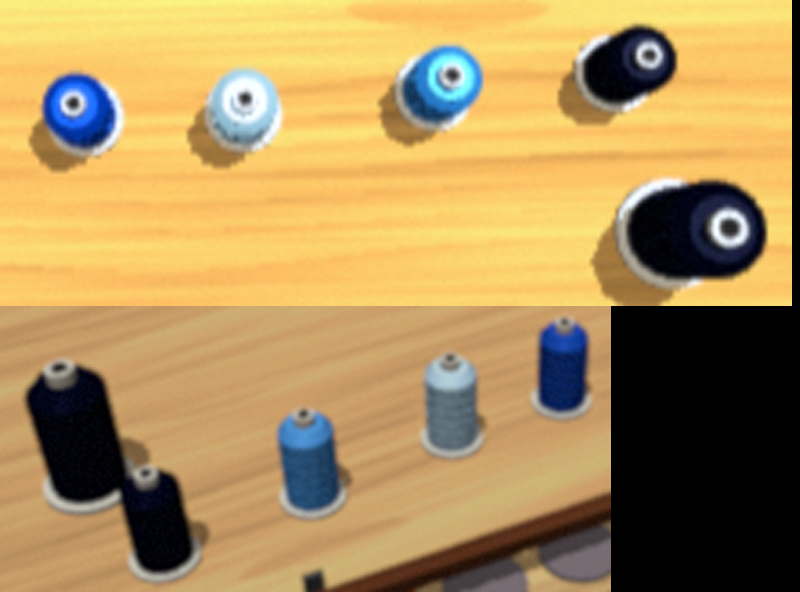

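The crop shows nubs at top (290,234), (338,232), (396,226) and (450,220), with the big navy at (472,268). The navy at top (444,223)/scene (170,243) matches the other spools; the one at (462,269)/(139,210) is clearly bigger. Next I'll triangulate.

```bash
python3 - <<'E'
from h import *
t=ctrl.capture("top");s=ctrl.capture("scene")
for n,a,b in (("royal",(290.3,233.6),(327.3,165.8)),("pale",(337.8,232.5),(283.1,180)),("sky",(395.6,225.8),(226.5,201.2)),("navy",(450,220.3),(166.5,224.2)),("big",(472.5,268.3),(133.1,183.8))):
    print(n,*tri(t,a,s,b),onz(t,*a,88),onz(s,*b,88))
for nm,c,roi in (("top",t,(140,190,262,430)),("scene",s,(205,310,210,410))):
    hsv=cv2.cvtColor(c["img"],cv2.COLOR_RGB2HSV).astype(int);H,S,V=hsv[:,:,0],hsv[:,:,1],hsv[:,:,2]
    r=np.zeros(H.shape,bool);r[roi[0]:roi[1],roi[2]:roi[3]]=1
    for n,m,z in (("bar",(H<13)&(S>120)&(V<95),62 if nm=="top" else 54),("red",((H<5)|(H>175))&(S>215),20),("grey",(S<45)&(V>40),20)):
        m=cv2.morphologyEx((m&r).astype(np.uint8),cv2.MORPH_CLOSE,np.ones((9,3) if n!="bar" else (1,1),np.uint8))
        k,l,st,ce=cv2.connectedComponentsWithStats(m)
        for i in range(1,k):
            if st[i,4]<60: continue
            pts=np.argwhere(l==i)[:,::-1].astype(np.float32)
            w=np.array([onz(c,*p,z)[:2] for p in pts],np.float32)
            R=cv2.minAreaRect(w);C=cv2.minEnclosingCircle(w)
            print(nm,n,st[i],"rect",np.round(R[0],1),np.round(R[1],1),round(R[2],1),"circ",np.round(C[0],1),round(C[1],1))
E
```

```text
royal [437.   64.2  84.8] 1.7 [436.3  63.1  88. ] [441.1  62.6  88. ]
pale [436.4 -46.1  83.8] 1.4 [435.6 -46.6  88. ] [441.7 -47.9  88. ]
sky [ 447.9 -179.6   85.4] 1.6 [ 447.2 -179.9   88. ] [ 451.3 -179.8   88. ]
navy [ 457.1 -304.6   84.6] 2.7 [ 456.3 -304.9   88. ] [ 461.8 -303.9   88. ]
big [ 345.9 -334.1  117. ] 3.3 [ 346.1 -345.7   88. ] [ 305.6 -329.4   88. ]
top bar [ 273  155  146   17 1069] rect [608.4 -70.5] [354.7  36.6] 87.1 circ [618.1 -71. ] 177.3
top red [379 155  25  22 380] rect [ 611.  -188.9] [56.  57.6] 42.8 circ [ 609.8 -188.9] 30.6
top grey [285 153  24  23 344] rect [621.9  49. ] [55.5 59.9] 61.3 circ [622.9  50.5] 31.0
top grey [317 153  23  24 376] rect [618.3 -30.9] [55.4 61. ] 67.3 circ [619.  -29.1] 30.9
top grey [348 154  24  23 351] rect [ 614.2 -110.8] [55.8 60.4] 62.1 circ [ 614.8 -109. ] 31.0
scene bar [ 224  217  168   74 1826] rect [631.  -71.6] [358.3  55.8] 87.1 circ [614.9 -70.8] 179.2
scene red [241 270  32  24 541] rect [ 619.5 -191.5] [58.7 48.2] 84.0 circ [ 613.8 -190.6] 30.4
scene grey [273 205  22  13 113] rect [461.  -58.6] [46.5 40.3] 61.7 circ [457.3 -56.9] 26.5
scene grey [218 224  25  18 106] rect [ 468.5 -185.8] [49.5 52.4] 64.5 circ [ 463.5 -188. ] 30.7
scene grey [353 234  29  19 390] rect [634.7  47.6] [61.7 44. ] 85.6 circ [627.4  48.3] 30.9
scene grey [318 245  30  21 426] rect [630.8 -31.8] [60.1 44.5] 87.3 circ [622.7 -31.8] 30.7
scene grey [281 258  31  21 470] rect [ 626.6 -111.7] [59.6 44.3] 85.8 circ [ 621. -111.] 30.5
```

Heights: the four spools come out at 84–85 mm (true 88) and the big navy at 117+, so the identity is settled. Red is at the -y end. The row is about 80 mm spaced: (610,-189) (615,-110) (619,-30) (623,50). The strip centre is (491,254) and its long axis is at 7.4°. I'll move over the bar now.

>>> {"fn": "step_arm", "kwargs": {
  "increments": [
    [[-58.4, -31.3, 0], [0, 0, 66.4], 100],
    [[-58.4, -31.3, 0], [0, 0, 66.4], 100],
    [[-58.4, -31.3, 0], [0, 0, 66.4], 100],
    [[-58.4, -31.3, 0], [0, 0, 66.4], 100],
    [[-58.4, -31.3, 0], [0, 0, 66.4], 100],
    [[-58.4, -31.3, 0], [0, 0, 66.4], 100],
    [[-58.4, -31.3, 0], [0, 0, 66.4], 100],
    [[-58.4, -31.3, 0], [0, 0, 66.4], 100]
  ],
  "squeeze": 40
}}

```text
time_s: 1.3
eef_pos: [524.2, 59.8, 231.4]
ee_rot: [0.0, 0.725, 0.689, 0.0]
force: [1.1, 1.0, -0.1]
grip_width: 1.001
grip_force: 0.0
```

>>> {"fn": "step_arm", "kwargs": {
  "increments": [
    [[-12.7, 10.0, 0], [0, 0, 0], 100],
    [[-12.7, 10.0, 0], [0, 0, 0], 100],
    [[-12.7, 10.0, 0], [0, 0, 0], 100],
    [[-12.7, 10.0, 0], [0, 0, 0], 100]
  ]
}}

```text
time_s: 1.8
eef_pos: [617.3, -72.4, 230.2]
ee_rot: [-0.0, 0.726, 0.688, -0.0]
force: [0.3, 0.6, 0.4]
grip_width: 1.0
grip_force: 0.0
```

```bash
python3 - <<'E'
from h import *
s=ctrl.sense();c=ctrl.capture("wrist");cv2.imwrite("pics/w1.png",c["img"][:,:,::-1]);print(s["eef_pos"],s["ee_rot"],c["extrinsics"].round(3),c["fx"])
for p in ([617,-70,62],[610,-189,20],[615,-110,20],[619,-30,20],[622.5,50,20]): print(p,np.round(proj(c,p)))
E
```

```text
[617.26048537 -72.38438862 230.19170824] [-4.33051496e-04  7.25836210e-01  6.87867356e-01 -3.31689977e-04] [[ 9.99000e-01 -5.00000e-02 -1.50000e-02  6.20501e+02]
 [-5.30000e-02 -9.59000e-01 -2.78000e-01 -1.95700e+00]
 [-0.00000e+00  2.78000e-01 -9.61000e-01  3.72528e+02]
 [ 0.00000e+00  0.00000e+00  0.00000e+00  1.00000e+00]] 278.20369807041266
[617, -70, 62] [324. 180.]
[610, -189, 20] [323. 257.]
[615, -110, 20] [324. 203.]
[619, -30, 20] [324. 141.]
[622.5, 50, 20] [323.  71.]
```

View pics/w1.png

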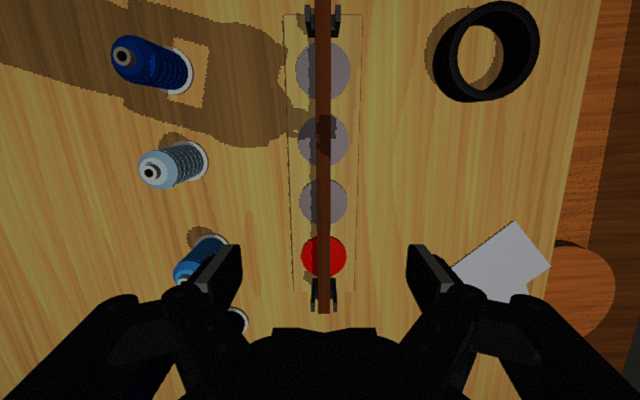

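The wrist view shows the bar along column 323 and the seats at (323,257), (323,202), (323,139) and (322,71), which match the predictions. I'll take one refined wrist measurement of the bar and seats, plus the royal and pale nubs.

```bash
python3 - <<'E'
from h import *
c=ctrl.capture("wrist");hsv=cv2.cvtColor(c["img"],cv2.COLOR_RGB2HSV).astype(int);H,S,V=[hsv[:,:,i] for i in range(3)]
r=np.zeros(H.shape,bool);r[0:320,290:356]=1
bar=((H<14)&(S>110)&(V<110)&(V>25))&r
for v in range(30,311,35):
    u=np.flatnonzero(bar[v,305:342])+305
    if len(u): print(v,u.min(),u.max(),onz(c,u.min()-.5,v,62)[:2],onz(c,u.max()+.5,v,62)[:2])
v=np.flatnonzero(bar[:,320:328].any(1));print("bar rows",v.min(),v.max(),onz(c,323,v.max()+.5,62))
for n,m in (("red",((H<5)|(H>175))&(S>215)&(V>120)),("grey",(S<50)&(V>45))):
    m=cv2.morphologyEx((m&r).astype(np.uint8),cv2.MORPH_CLOSE,np.ones((3,19),np.uint8))
    k,l,st,ce=cv2.connectedComponentsWithStats(m)
    for i in range(1,k):
        if st[i,4]>300:
            w=np.array([onz(c,*p,20)[:2] for p in np.argwhere(l==i)[:,::-1]],np.float32)
            C=cv2.minEnclosingCircle(w);print(n,st[i],np.round(C[0],1),round(C[1],1))
print(onz(c,123,56,88),onz(c,151,172,88))
E
```

```text
30 316 331 [616.   83.4] [631.8  82.6]
65 316 330 [614.1  51.8] [629.4  51. ]
100 316 330 [612.1  18.1] [627.9  17.3]
135 317 330 [611. -18.] [626.3 -18.8]
170 317 330 [608.8 -56.6] [624.6 -57.4]
205 317 330 [606.4 -98. ] [622.7 -98.8]
240 311 337 [ 596.5 -142.1] [ 629.3 -143.8]
275 312 330 [ 594.6 -190.3] [ 618.6 -191.5]
310 319 329 [ 600.5 -242.7] [ 615.  -243.5]
bar rows 1 313 [ 606.2 -248.5   62. ]
red [302 239  45  37 714] [ 610.2 -189.2] 31.3
grey [ 297   45   54   55 2431] [621.9  50.2] 31.5
grey [ 299  118   50   48 1974] [618.1 -29.7] 31.4
grey [ 300  181   48   44 1645] [ 614.4 -108.9] 31.7
[436.5  64.2  88. ] [438.  -45.2  88. ]
```

>>> {"fn": "step_arm", "kwargs": {
  "increments": [
    [[0.3, -0.1, 5], [0, 0, 0], 100],
    [[0.3, -0.1, 10], [0, 0, 0], 100],
    [[0.3, -0.1, 14], [0, 0, 0], 100],
    [[0.3, -0.1, 17], [0, 0, 0], 100],
    [[0.3, -0.1, 19.5], [0, 0, 0], 100],
    [[0.3, -0.1, 19.5], [0, 0, 0], 100],
    [[0.3, -0.1, 19.5], [0, 0, 0], 100]
  ]
}}

```text
time_s: 2.78
eef_pos: [616.3, -66.8, 37.8]
ee_rot: [0.001, 0.725, 0.689, 0.001]
force: [0.7, -1.5, -0.4]
grip_width: 0.998
grip_force: 0.0
```

>>> {"fn": "step_arm", "kwargs": {
  "increments": [
    [[-0.2, 0, 0.2], [0, 0, 0], 100],
    [[-0.2, 0, 0.2], [0, 0, 0], 100],
    [[-0.2, 0, 0.2], [0, 0, 0], 0],
    [[-0.2, 0, 0.2], [0, 0, 0], 0],
    [[-0.2, 0, 0.2], [0, 0, 0], 0],
    [[-0.2, 0, 0.2], [0, 0, 0], 0],
    [[-0.2, 0, 0.2], [0, 0, 0], 0],
    [[-0.2, 0, 0.2], [0, 0, 0], 0]
  ],
  "squeeze": 60
}}

```text
time_s: 3.78
eef_pos: [615.9, -69.2, 34.5]
ee_rot: [0.0, 0.725, 0.689, 0.0]
force: [0.5, -0.4, 2.2]
grip_width: 0.176
grip_force: 58.7
```

>>> {"fn": "step_arm", "kwargs": {
  "increments": [
    [[0, 0, -1], [0, 0, 0], 0],
    [[0, 0, -3], [0, 0, 0], 0],
    [[0, 0, -5], [0, 0, 0], 0],
    [[0, 0, -8], [0, 0, 0], 0],
    [[0, 0, -11], [0, 0, 0], 0],
    [[0, 0, -14], [0, 0, 0], 0],
    [[0, 0, -17], [0, 0, 0], 0],
    [[0, 0, -17], [0, 0, 0], 0]
  ]
}}

```text
time_s: 4.78
eef_pos: [616.5, -69.4, 206.8]
ee_rot: [0.002, 0.725, 0.689, 0.001]
force: [0.1, 0.3, -0.9]
grip_width: 0.178
grip_force: 58.5
```

```bash
cat >> h.py <<'E'
def go(x,y,z,yaw):  # tool-frame increments (cm, deg) to world target, tool-y yaw in deg
    from scipy.spatial.transform import Rotation as Ro
    s=ctrl.sense();q=s["ee_rot"];R=Ro.from_quat([q[1],q[2],q[3],q[0]]);p=np.array(s["eef_pos"])
    a=np.radians(yaw);Y=np.array([np.cos(a),np.sin(a),0]);X=np.array([-Y[1],Y[0],0]);T=Ro.from_matrix(np.c_[X,Y,[0,0,-1]])
    print("pos",p.round(1),"shift cm",(R.inv().apply(np.array([x,y,z])-p)/10).round(2),"turn",np.degrees((R.inv()*T).as_rotvec()).round(1),"grip",round(s["grip_width"],3),round(s["grip_force"],1))
E
python3 - <<'E'
from h import *
go(490.6,254.5,200,7.4-90)
c=ctrl.capture("scene");cv2.imwrite("pics/s2.png",c["img"][:,:,::-1])
E
```

```text
pos [616.5 -69.4 206.8] shift cm [ 31.71 -14.22   0.58] turn [ 0.3 -0.1 79.7] grip 0.178 58.5
```

View pics/s2.png

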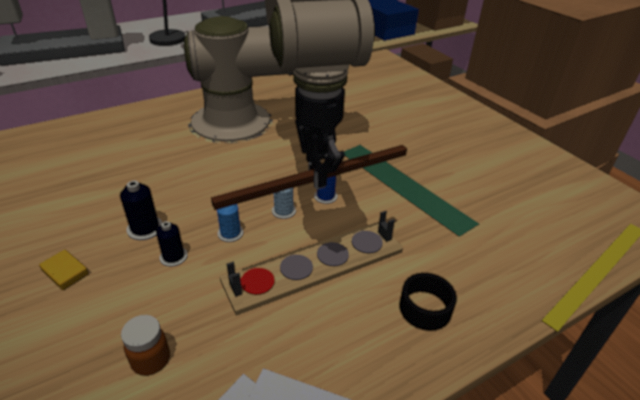

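The bar is held and level (ends at (214,203) and (408,151)) with the seats clear. Next, carry it to the strip while turning.

>>> {"fn": "step_arm", "kwargs": {
  "increments": [
    [[3, -1.4, 0], [0, 0, 7], 0],
    [[7, -3.1, 0], [0, 0, 17], 0],
    [[11.5, -5.2, 0], [0, 0, 27], 0],
    [[16, -7.2, 0], [0, 0, 37], 0],
    [[20.5, -9.2, 0], [0, 0, 47], 0],
    [[25, -11.2, 0], [0, 0, 57], 0],
    [[29, -13, 0], [0, 0, 67], 0],
    [[31.7, -14.2, 0], [0, 0, 75], 0]
  ]
}}

```text
time_s: 5.82
eef_pos: [488.5, 256.1, 202.8]
ee_rot: [0.0, 0.995, 0.103, -0.001]
force: [-0.4, 0.2, -1.1]
grip_width: 0.18
grip_force: 58.6
```

>>> {"fn": "step_arm", "kwargs": {
  "increments": [
    [[0, 0, 0], [0, 0, 4.7], 0],
    [[0, 0, 0], [0, 0, 4.7], 0],
    [[0, 0, 0], [0, 0, 4.7], 0]
  ]
}}

```text
time_s: 6.2
eef_pos: [489.9, 254.2, 203.6]
ee_rot: [0.0, 0.998, 0.065, -0.001]
force: [0.6, 0.8, -1.6]
grip_width: 0.179
grip_force: 58.6
```

```bash
python3 - <<'E'
from h import *
go(490.6,254.5,60,7.4-90)
c=ctrl.capture("wrist");cv2.imwrite("pics/w3.png",c["img"][:,:,::-1])
h=cv2.cvtColor(c["img"],cv2.COLOR_RGB2HSV).astype(int);m=(h[...,0]>62)&(h[...,0]<98)&(h[...,1]>90)
for v in range(20,400,40):
    u=np.flatnonzero(m[v])
    if len(u)>20: a,b=onz(c,u.min()-.5,v,3),onz(c,u.max()+.5,v,3);print(v,u.min(),u.max(),a[:2],b[:2])
E
```

```text
pos [489.9 254.2 203.6] shift cm [ 0.09 -0.02 14.35] turn [0.  0.1 0. ] grip 0.179 58.6
300 190 460 [284.7 421.7] [335.8  35.8]
340 119 510 [199.6 528.1] [277.3 -57.5]
380 62 580 [108.7 623.5] [ 217.  -191.8]
```

View pics/w3.png

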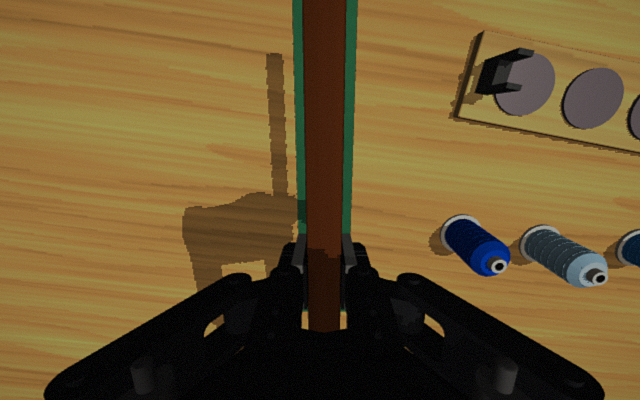

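The bar runs parallel to and centred on the strip (row 10: strip at columns 293–357, bar at 304–345). The bar sits 11.5 mm above the fingertips, so I'll go down until the tips are just clear of the strip and then open slowly, so it settles guided between the pads.

>>> {"fn": "step_arm", "kwargs": {
  "increments": [
    [[0.1, 0, 4], [0, 0, 0], 0],
    [[0.1, 0, 8], [0, 0, 0], 0],
    [[0.1, 0, 12], [0, 0, 0], 0],
    [[0.1, 0, 15.5], [0, 0, 0], 0],
    [[0.1, 0, 18], [0, 0, 0], 0],
    [[0.1, 0, 19], [0, 0, 0], 0],
    [[0.1, 0, 19], [0, 0, 0], 0],
    [[0.1, 0, 19], [0, 0, 0], 0]
  ]
}}

```text
time_s: 7.25
eef_pos: [491.7, 254.8, 15.3]
ee_rot: [-0.0, 0.998, 0.064, 0.001]
force: [0.1, -0.6, -1.7]
grip_width: 0.175
grip_force: 58.7
```

>>> {"fn": "step_arm", "kwargs": {
  "increments": [
    [[0, 0, 0.4], [0, 0, 0], 0],
    [[0, 0, 0.6], [0, 0, 0], 0],
    [[0, 0, 0.6], [0, 0, 0], 0]
  ]
}}

```text
time_s: 7.62
eef_pos: [491.0, 254.7, 8.2]
ee_rot: [0.0, 0.998, 0.064, -0.0]
force: [0.7, -1.1, -0.8]
grip_width: 0.181
grip_force: 58.7
```

>>> {"fn": "step_arm", "kwargs": {
  "increments": [
    [[0, 0, 0.3], [0, 0, 0], 0],
    [[0, 0, 0.3], [0, 0, 0], 0],
    [[0, 0, 0.3], [0, 0, 0], 19],
    [[0, 0, 0.3], [0, 0, 0], 20],
    [[0, 0, 0.3], [0, 0, 0], 21],
    [[0, 0, 0.3], [0, 0, 0], 23],
    [[0, 0, 0.3], [0, 0, 0], 26],
    [[0, 0, 0.3], [0, 0, 0], 30]
  ],
  "squeeze": 20
}}

```text
time_s: 8.62
eef_pos: [491.1, 254.7, 5.3]
ee_rot: [-0.0, 0.998, 0.064, 0.0]
force: [-0.2, -0.7, -0.7]
grip_width: 0.303
grip_force: 0.0
```

>>> {"fn": "step_arm", "kwargs": {
  "increments": [
    [[0, 0, 0], [0, 0, 0], 40],
    [[0, 0, 0], [0, 0, 0], 50],
    [[0, 0, -2], [0, 0, 0], 60],
    [[0, 0, -6], [0, 0, 0], 70],
    [[0, 0, -12], [0, 0, 0], 75],
    [[0, 0, -18], [0, 0, 0], 75],
    [[0, 0, -20], [0, 0, 0], 75]
  ]
}}

```text
time_s: 9.5
eef_pos: [492.0, 255.1, 209.2]
ee_rot: [-0.001, 0.998, 0.064, 0.003]
force: [0.3, -0.3, -0.9]
grip_width: 0.745
grip_force: 0.0
```

```bash
python3 - <<'E'
from h import *
go(437,-46,210,-2.9)
t=ctrl.capture("wrist");cv2.imwrite("pics/w4.png",t["img"][:,:,::-1])
E
```

```text
pos [492.  255.1 209.2] shift cm [-9.32 29.15 -0.16] turn [  0.2  -0.3 -79.7] grip 0.745 0.0
```

View pics/w4.png

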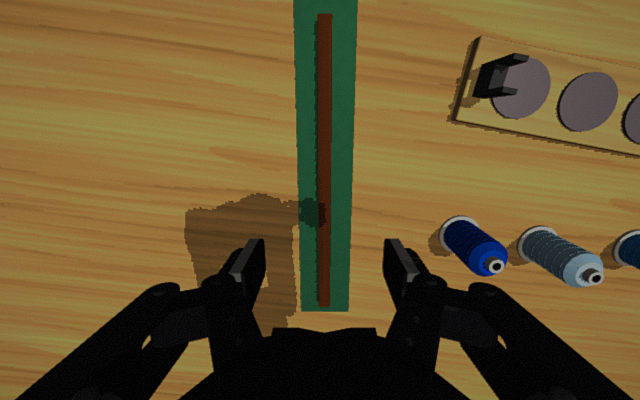

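The bar lies along the strip and centred across it (row 300: strip at columns 301–349, bar at 317–329). I'll check the end margins from the top camera once the arm is away. Next is the pale spool.

>>> {"fn": "step_arm", "kwargs": {
  "increments": [
    [[-9.3, 29.2, 0], [0, 0, -79.7], 75],
    [[-9.3, 29.2, 0], [0, 0, -79.7], 75],
    [[-9.3, 29.2, 0], [0, 0, -79.7], 75],
    [[-9.3, 29.2, 0], [0, 0, -79.7], 75],
    [[-9.3, 29.2, 0], [0, 0, -79.7], 75],
    [[-9.3, 29.2, 0], [0, 0, -79.7], 75],
    [[-9.3, 29.2, 0], [0, 0, -79.7], 75],
    [[-9.3, 29.2, 0], [0, 0, -79.7], 75]
  ]
}}

```text
time_s: 10.55
eef_pos: [435.9, -47.2, 204.5]
ee_rot: [-0.001, 0.728, 0.685, -0.0]
force: [0.4, -0.3, -0.3]
grip_width: 0.749
grip_force: 0.0
```

```bash
python3 - <<'E'
from h import *
go(437,-46,28,-2.9)
t=ctrl.capture("top");h=cv2.cvtColor(t["img"],cv2.COLOR_RGB2HSV).astype(int);H,S,V=[h[...,i] for i in range(3)]
r=np.zeros(H.shape,bool);r[135:310,190:250]=1
for n,m,z in (("strip",(H>65)&(H<95)&(S>100),3),("bar",((H<22)|(H>170))&(S>80)&(V<85),19)):
    m=m&r;k,l,st,ce=cv2.connectedComponentsWithStats(m.astype(np.uint8))
    i=1+np.argmax(st[1:,4]);w=np.array([onz(t,*p,z)[:2] for p in np.argwhere(l==i)[:,::-1]],np.float32)
    R=cv2.minAreaRect(w);print(n,st[i],np.round(R[0],1),np.round(R[1],1),round(R[2],1))
E
```

```text
pos [435.9 -47.2 204.5] shift cm [ 0.11  0.12 17.65] turn [-0.1 -0.  -0.6] grip 0.749 0.0
strip [ 199  144   42  156 2823] [490.1 254.1] [395.7  66.6] 7.3
bar [207 151  22 140 954] [489.5 253.9] [358.6  17.3] 7.3
```

The bar is centred on the strip to under 1 mm and parallel to it. Now down onto the pale spool.

>>> {"fn": "step_arm", "kwargs": {
  "increments": [
    [[0.1, 0.1, 5], [0, 0, 0], 75],
    [[0.1, 0.1, 10], [0, 0, 0], 75],
    [[0.1, 0.1, 14], [0, 0, 0], 75],
    [[0.1, 0.1, 17.5], [0, 0, 0], 75],
    [[0.1, 0.1, 17.5], [0, 0, 0], 75],
    [[0.1, 0.1, 17.5], [0, 0, 0], 60],
    [[0.1, 0.1, 17.5], [0, 0, 0], 40],
    [[0.1, 0.1, 17.5], [0, 0, 0], 40]
  ],
  "squeeze": 35
}}

```text
time_s: 11.6
eef_pos: [438.2, -46.1, 31.7]
ee_rot: [0.001, 0.73, 0.683, 0.001]
force: [-2.0, 0.6, 7.0]
grip_width: 0.506
grip_force: 36.6
```

>>> {"fn": "step_arm", "kwargs": {
  "increments": [
    [[0, 0, 0], [0, 0, 0], 30],
    [[0, 0, 0], [0, 0, 0], 30],
    [[0, 0, 0], [0, 0, 0], 30]
  ]
}}

```text
time_s: 11.98
eef_pos: [438.2, -46.1, 31.7]
ee_rot: [0.001, 0.73, 0.683, 0.001]
force: [-1.4, -0.1, 7.6]
grip_width: 0.504
grip_force: 36.6
```

>>> {"fn": "step_arm", "kwargs": {
  "increments": [
    [[0, 0, -1], [0, 0, 0], 30],
    [[0, 0, -4], [0, 0, 0], 30],
    [[0, 0, -8], [0, 0, 0], 30],
    [[0, 0, -12], [0, 0, 0], 30],
    [[0, 0, -12], [0, 0, 0], 30]
  ]
}}

```text
time_s: 12.6
eef_pos: [438.7, -46.2, 153.3]
ee_rot: [0.003, 0.73, 0.683, 0.001]
force: [0.3, 0.7, -2.6]
grip_width: 0.503
grip_force: 36.4
```

```bash
python3 - <<'E'
from h import *
go(610.2,-189.2,151.7,-2.8)
E
```

```text
pos [438.7 -46.2 153.3] shift cm [-13.13  18.06   0.3 ] turn [ 0.4  0.1 -1. ] grip 0.503 36.4
```

>>> {"fn": "step_arm", "kwargs": {
  "increments": [
    [[-2.2, 3, 0], [0, 0, 1], 30],
    [[-5.8, 8, 0], [0, 0, 1], 30],
    [[-9.4, 13, 0], [0, 0, 1], 30],
    [[-12, 16.5, 0], [0, 0, 1], 30],
    [[-13.1, 18, 0], [0, 0, 1], 30],
    [[-13.1, 18, 0], [0, 0, 1], 30],
    [[-13.1, 18, 0], [0, 0, 1], 30]
  ]
}}

```text
time_s: 13.48
eef_pos: [607.6, -187.7, 149.7]
ee_rot: [-0.001, 0.736, 0.677, -0.0]
force: [-0.4, -0.0, -1.4]
grip_width: 0.502
grip_force: 36.5
```

```bash
python3 - <<'E'
from h import *
go(610.2,-189.2,51.7,-2.8)
E
```

```text
pos [ 607.6 -187.7  149.7] shift cm [-0.13  0.28  9.8 ] turn [-0.1 -0.  -2. ] grip 0.502 36.5
```

>>> {"fn": "step_arm", "kwargs": {
  "increments": [
    [[-0.1, 0.3, 3], [0, 0, -2], 30],
    [[-0.1, 0.3, 6], [0, 0, -2], 30],
    [[-0.1, 0.3, 8], [0, 0, -2], 30],
    [[-0.1, 0.3, 9], [0, 0, -2], 30],
    [[-0.1, 0.3, 9], [0, 0, -2], 30],
    [[-0.1, 0.3, 9], [0, 0, -2], 30]
  ]
}}

```text
time_s: 14.22
eef_pos: [611.6, -189.8, 61.4]
ee_rot: [0.001, 0.724, 0.69, 0.0]
force: [0.4, 0.2, -1.3]
grip_width: 0.506
grip_force: 36.5
```

```bash
python3 - <<'E'
from h import *
go(610.2,-189.2,51.7,-2.8)
E
```

```text
pos [ 611.6 -189.8   61.4] shift cm [ 0.05 -0.15  0.97] turn [0.1 0.  0. ] grip 0.506 36.5
```

>>> {"fn": "step_arm", "kwargs": {
  "increments": [
    [[0, -0.1, 0.5], [0, 0, 0], 30],
    [[0, -0.1, 0.8], [0, 0, 0], 30],
    [[0, -0.1, 0.9], [0, 0, 0], 30],
    [[0, -0.1, 0.9], [0, 0, 0], 30]
  ]
}}

```text
time_s: 14.72
eef_pos: [610.2, -189.7, 51.8]
ee_rot: [-0.0, 0.724, 0.69, -0.0]
force: [-4.0, 0.9, 4.4]
grip_width: 0.501
grip_force: 36.9
```

>>> {"fn": "step_arm", "kwargs": {
  "increments": [
    [[0, 0, 0], [0, 0, 0], 56],
    [[0, 0, 0], [0, 0, 0], 70],
    [[0, 0, 0], [0, 0, 0], 75],
    [[0, 0, -3], [0, 0, 0], 75],
    [[0, 0, -8], [0, 0, 0], 75],
    [[0, 0, -13], [0, 0, 0], 75],
    [[0, 0, -14], [0, 0, 0], 75]
  ]
}}

```text
time_s: 15.6
eef_pos: [611.3, -190.2, 195.1]
ee_rot: [0.003, 0.724, 0.69, 0.001]
force: [-0.6, 0.4, -0.5]
grip_width: 0.749
grip_force: 0.0
```

```bash
python3 - <<'E'
from h import *
go(448,-180,195,-2.8)
t=ctrl.capture("wrist");cv2.imwrite("pics/w5.png",t["img"][:,:,::-1])
for p in ([610.2,-189.2,108],[448,-180,88],[614.4,-109.3,20],[618.3,-29.5,20]):print(np.round(proj(t,p),1))
E
```

```text
pos [ 611.3 -190.2  195.1] shift cm [  0.22 -16.36  -0.08] turn [0.3 0.2 0. ] grip 0.749 0.0
[322.2 201.6]
[146.6 194.1]
[322.3 107.3]
[322.3  23.6]
```

View pics/w5.png

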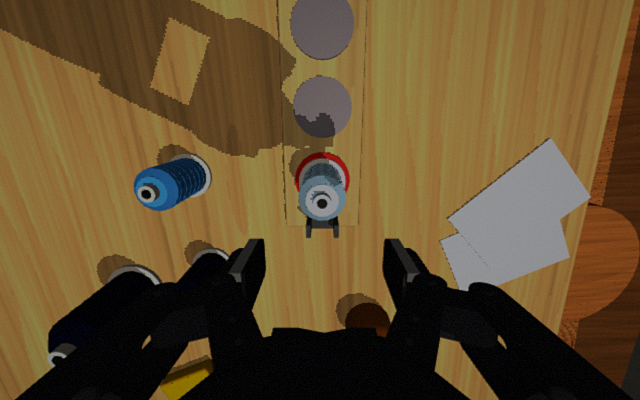

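The pale spool stands centred on red: its nub is at (322,202), predicted (322,202). The sky nub at (147,193) matches its predicted spot. Next is sky.

>>> {"fn": "step_arm", "kwargs": {
  "increments": [
    [[0.2, -5.5, 0], [0, 0, 0], 75],
    [[0.2, -11, 0], [0, 0, 0], 75],
    [[0.2, -15, 0], [0, 0, 0], 75],
    [[0.2, -16.4, 0], [0, 0, 0], 75],
    [[0.2, -16.4, 3], [0, 0, 0], 75],
    [[0.2, -16.4, 8], [0, 0, 0], 75],
    [[0.2, -16.4, 9], [0, 0, 0], 75],
    [[0.2, -16.4, 9], [0, 0, 0], 75]
  ]
}}

```text
time_s: 16.65
eef_pos: [446.6, -179.7, 101.3]
ee_rot: [-0.0, 0.724, 0.69, -0.0]
force: [0.2, -0.3, 0.1]
grip_width: 0.75
grip_force: 0.0
```

```bash
python3 - <<'E'
from h import *
go(448,-180,31,-2.8)
E
```

```text
pos [ 446.6 -179.7  101.3] shift cm [-0.03  0.15  7.03] turn [-0. -0.  0.] grip 0.75 0.0
```

>>> {"fn": "step_arm", "kwargs": {
  "increments": [
    [[0, 0.1, 3], [0, 0, 0], 75],
    [[0, 0.1, 6], [0, 0, 0], 75],
    [[0, 0.1, 7], [0, 0, 0], 75],
    [[0, 0.1, 7], [0, 0, 0], 75],
    [[0, 0.1, 7], [0, 0, 0], 60],
    [[0, 0.1, 7], [0, 0, 0], 40],
    [[0, 0.1, 7], [0, 0, 0], 30],
    [[0, 0.1, 7], [0, 0, 0], 30]
  ]
}}

```text
time_s: 17.65
eef_pos: [448.2, -180.1, 32.6]
ee_rot: [0.001, 0.724, 0.69, 0.0]
force: [-1.5, 1.7, 6.1]
grip_width: 0.502
grip_force: 35.2
```

>>> {"fn": "step_arm", "kwargs": {
  "increments": [
    [[0, 0, 0], [0, 0, 0], 30],
    [[0, 0, 0], [0, 0, 0], 30]
  ]
}}

```text
time_s: 17.9
eef_pos: [448.2, -180.2, 32.6]
ee_rot: [0.001, 0.724, 0.69, 0.0]
force: [-0.2, 0.6, 6.8]
grip_width: 0.507
grip_force: 35.2
```

>>> {"fn": "step_arm", "kwargs": {
  "increments": [
    [[0, 0, -1], [0, 0, 0], 30],
    [[0, 0, -4], [0, 0, 0], 30],
    [[0, 0, -8], [0, 0, 0], 30],
    [[0, 0, -12], [0, 0, 0], 30],
    [[0, 0, -12], [0, 0, 0], 30],
    [[0, 0, -12], [0, 0, 0], 30]
  ]
}}

```text
time_s: 18.65
eef_pos: [447.1, -179.4, 150.8]
ee_rot: [-0.001, 0.724, 0.69, -0.0]
force: [-1.1, 0.6, -1.5]
grip_width: 0.508
grip_force: 36.1
```

```bash
python3 - <<'E'
from h import *
go(614.4,-109.3,152.6,-2.8)
E
```

```text
pos [ 447.1 -179.4  150.8] shift cm [ 7.82 16.37 -0.19] turn [-0. -0.  0.] grip 0.508 36.1
```

>>> {"fn": "step_arm", "kwargs": {
  "increments": [
    [[1.5, 3, 0], [0, 0, 0], 30],
    [[3.8, 8, 0], [0, 0, 0], 30],
    [[6.2, 13, 0], [0, 0, 0], 30],
    [[7.6, 16, 0], [0, 0, 0], 30],
    [[7.8, 16.4, 0], [0, 0, 0], 30],
    [[7.8, 16.4, 3], [0, 0, 0], 30],
    [[7.8, 16.4, 7], [0, 0, 0], 30],
    [[7.8, 16.4, 8], [0, 0, 0], 30]
  ]
}}

```text
time_s: 19.65
eef_pos: [613.0, -109.6, 68.2]
ee_rot: [-0.003, 0.724, 0.689, -0.001]
force: [-0.2, -1.0, -0.9]
grip_width: 0.505
grip_force: 36.4
```

>>> {"fn": "step_arm", "kwargs": {
  "increments": [
    [[0, 0, 0.8], [0, 0, 0], 30],
    [[0, 0, 0.8], [0, 0, 0], 30],
    [[0, 0, 0.8], [0, 0, 0], 30]
  ]
}}

```text
time_s: 20.02
eef_pos: [615.6, -110.1, 64.4]
ee_rot: [0.001, 0.724, 0.69, 0.0]
force: [0.4, 0.6, -0.6]
grip_width: 0.51
grip_force: 36.4
```

```bash
python3 - <<'E'
from h import *
go(614.4,-109.3,52.6,-2.8)
E
```

```text
pos [ 615.6 -110.1   64.4] shift cm [ 0.07 -0.13  1.18] turn [0.1 0.  0. ] grip 0.51 36.4
```

>>> {"fn": "step_arm", "kwargs": {
  "increments": [
    [[0.1, -0.1, 0.6], [0, 0, 0], 30],
    [[0.1, -0.1, 0.9], [0, 0, 0], 30],
    [[0.1, -0.1, 1.1], [0, 0, 0], 30],
    [[0.1, -0.1, 1.1], [0, 0, 0], 30]
  ]
}}

```text
time_s: 20.52
eef_pos: [614.2, -108.7, 52.7]
ee_rot: [-0.0, 0.724, 0.69, -0.0]
force: [-2.2, 1.3, 3.5]
grip_width: 0.502
grip_force: 36.7
```

Contact. Release, rise, and check the royal nub.

>>> {"fn": "step_arm", "kwargs": {
  "increments": [
    [[0, 0, 0], [0, 0, 0], 56],
    [[0, 0, 0], [0, 0, 0], 70],
    [[0, 0, 0], [0, 0, 0], 75],
    [[0, 0, -3], [0, 0, 0], 75],
    [[0, 0, -8], [0, 0, 0], 75],
    [[0, 0, -13], [0, 0, 0], 75],
    [[0, 0, -14], [0, 0, 0], 75]
  ]
}}

```text
time_s: 21.4
eef_pos: [615.3, -109.1, 196.0]
ee_rot: [0.003, 0.724, 0.69, 0.001]
force: [-0.7, -0.6, -0.0]
grip_width: 0.753
grip_force: 0.0
```

```bash
python3 - <<'E'
from h import *
go(437,64,195,-2.8)
t=ctrl.capture("wrist");cv2.imwrite("pics/w6.png",t["img"][:,:,::-1])
for p in ([614.4,-109.3,108],[437,64,88],[618.3,-29.5,20]):print(np.round(proj(t,p),1))
E
```

```text
pos [ 615.3 -109.1  196. ] shift cm [ 16.42 -18.65  -0.04] turn [0.3 0.1 0. ] grip 0.753 0.0
[322.5 202.6]
[ 79.6 -10.5]
[322.3 108.6]
```

View pics/w6.png

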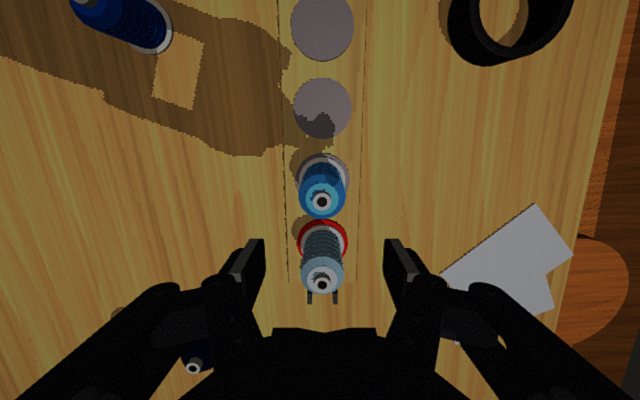

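Sky is centred on its seat (nub at (322,201), predicted (322,203)). Next is royal.

>>> {"fn": "step_arm", "kwargs": {
  "increments": [
    [[4, -4.5, 0], [0, 0, 0], 75],
    [[8, -9, 0], [0, 0, 0], 75],
    [[12, -13.6, 0], [0, 0, 0], 75],
    [[15.5, -17.6, 0], [0, 0, 0], 75],
    [[16.4, -18.6, 0], [0, 0, 0], 75],
    [[16.4, -18.6, 4], [0, 0, 0], 75],
    [[16.4, -18.6, 9], [0, 0, 0], 75],
    [[16.4, -18.6, 9], [0, 0, 0], 75]
  ]
}}

```text
time_s: 22.45
eef_pos: [434.7, 63.9, 99.6]
ee_rot: [-0.003, 0.724, 0.689, -0.002]
force: [1.4, -0.7, 1.6]
grip_width: 0.75
grip_force: 0.0
```

```bash
python3 - <<'E'
from h import *
go(437,64,31.5,-2.8)
E
```

```text
pos [434.7  63.9  99.6] shift cm [0.02 0.28 6.81] turn [-0.4 -0.  -0. ] grip 0.75 0.0
```

>>> {"fn": "step_arm", "kwargs": {
  "increments": [
    [[0, 0.1, 3], [0, 0, 0], 75],
    [[0, 0.1, 6], [0, 0, 0], 75],
    [[0, 0.1, 7], [0, 0, 0], 75],
    [[0, 0.1, 7], [0, 0, 0], 75],
    [[0, 0.1, 7], [0, 0, 0], 60],
    [[0, 0.1, 7], [0, 0, 0], 40],
    [[0, 0.1, 7], [0, 0, 0], 30],
    [[0, 0.1, 7], [0, 0, 0], 30]
  ]
}}

```text
time_s: 23.45
eef_pos: [438.1, 64.0, 33.5]
ee_rot: [0.001, 0.724, 0.69, 0.001]
force: [-1.8, -0.3, 6.5]
grip_width: 0.505
grip_force: 35.3
```

>>> {"fn": "step_arm", "kwargs": {
  "increments": [
    [[0, 0, 0], [0, 0, 0], 30],
    [[0, 0, 0], [0, 0, 0], 30]
  ]
}}

```text
time_s: 23.7
eef_pos: [438.1, 64.0, 33.5]
ee_rot: [0.001, 0.724, 0.69, 0.001]
force: [-1.0, -0.7, 7.1]
grip_width: 0.503
grip_force: 35.3
```

Place z is 53.5.

>>> {"fn": "step_arm", "kwargs": {
  "increments": [
    [[0, 0, -1], [0, 0, 0], 30],
    [[0, 0, -4], [0, 0, 0], 30],
    [[0, 0, -8], [0, 0, 0], 30],
    [[0, 0, -12], [0, 0, 0], 30],
    [[0, 0, -12], [0, 0, 0], 30],
    [[0, 0, -12], [0, 0, 0], 30]
  ]
}}

```text
time_s: 24.45
eef_pos: [437.0, 64.1, 152.1]
ee_rot: [-0.0, 0.724, 0.69, -0.0]
force: [0.4, -0.4, -0.7]
grip_width: 0.503
grip_force: 36.1
```

```bash
python3 - <<'E'
from h import *
go(618.3,-29.5,153.5,-2.8)
E
```

```text
pos [437.   64.1 152.1] shift cm [-8.47 18.57 -0.15] turn [-0. -0.  0.] grip 0.503 36.1
```

>>> {"fn": "step_arm", "kwargs": {
  "increments": [
    [[-1.5, 3.3, 0], [0, 0, 0], 30],
    [[-3.9, 8.5, 0], [0, 0, 0], 30],
    [[-6.4, 14, 0], [0, 0, 0], 30],
    [[-8.2, 18, 0], [0, 0, 0], 30],
    [[-8.5, 18.6, 0], [0, 0, 0], 30],
    [[-8.5, 18.6, 3], [0, 0, 0], 30],
    [[-8.5, 18.6, 7], [0, 0, 0], 30],
    [[-8.5, 18.6, 8.5], [0, 0, 0], 30]
  ]
}}

```text
time_s: 25.45
eef_pos: [617.1, -29.1, 64.5]
ee_rot: [-0.002, 0.724, 0.69, -0.001]
force: [0.2, -0.6, -1.7]
grip_width: 0.505
grip_force: 36.2
```

>>> {"fn": "step_arm", "kwargs": {
  "increments": [
    [[0, 0, 0.3], [0, 0, 0], 30],
    [[0, 0, 0.3], [0, 0, 0], 30],
    [[0, 0, 0.3], [0, 0, 0], 30]
  ]
}}

```text
time_s: 25.82
eef_pos: [619.6, -30.0, 65.6]
ee_rot: [0.001, 0.724, 0.69, 0.001]
force: [0.1, -0.2, -1.4]
grip_width: 0.506
grip_force: 36.2
```

```bash
python3 - <<'E'
from h import *
go(618.3,-29.5,53.5,-2.8)
E
```

```text
pos [619.6 -30.   65.6] shift cm [ 0.04 -0.14  1.21] turn [0.1 0.  0. ] grip 0.506 36.2
```

>>> {"fn": "step_arm", "kwargs": {
  "increments": [
    [[0, -0.1, 0.6], [0, 0, 0], 30],
    [[0, -0.1, 1.0], [0, 0, 0], 30],
    [[0, -0.1, 1.15], [0, 0, 0], 30],
    [[0, -0.1, 1.15], [0, 0, 0], 30]
  ]
}}

```text
time_s: 26.32
eef_pos: [617.9, -29.9, 53.6]
ee_rot: [-0.0, 0.724, 0.69, -0.0]
force: [-4.8, 0.2, 7.4]
grip_width: 0.505
grip_force: 37.0
```

>>> {"fn": "step_arm", "kwargs": {
  "increments": [
    [[0, 0, 0], [0, 0, 0], 56],
    [[0, 0, 0], [0, 0, 0], 70],
    [[0, 0, 0], [0, 0, 0], 75],
    [[0, 0, -3], [0, 0, 0], 75],
    [[0, 0, -8], [0, 0, 0], 75],
    [[0, 0, -13], [0, 0, 0], 75],
    [[0, 0, -15], [0, 0, 0], 75]
  ]
}}

```text
time_s: 27.2
eef_pos: [618.9, -30.0, 206.2]
ee_rot: [0.002, 0.724, 0.69, 0.001]
force: [-0.6, -0.5, -0.8]
grip_width: 0.748
grip_force: 0.0
```

```bash
python3 - <<'E'
from h import *
go(458,-304,200,-2.8)
E
```

```text
pos [618.9 -30.  206.2] shift cm [-28.15 -14.74   0.57] turn [0.3 0.1 0. ] grip 0.748 0.0
```

>>> {"fn": "step_arm", "kwargs": {
  "increments": [
    [[-4, -2.1, 0], [0, 0, 0], 75],
    [[-9.5, -5, 0], [0, 0, 0], 75],
    [[-15, -7.9, 0], [0, 0, 0], 75],
    [[-20.5, -10.8, 0], [0, 0, 0], 75],
    [[-25.5, -13.4, 0], [0, 0, 0], 75],
    [[-28.1, -14.8, 0], [0, 0, 0], 75],
    [[-28.1, -14.8, 0], [0, 0, 0], 75],
    [[-28.1, -14.8, 0], [0, 0, 0], 75]
  ]
}}

```text
time_s: 28.2
eef_pos: [456.9, -302.7, 202.7]
ee_rot: [-0.0, 0.724, 0.69, 0.0]
force: [0.1, 0.2, 0.3]
grip_width: 0.753
grip_force: 0.0
```

```bash
python3 - <<'E'
from h import *
go(457.5,-304.5,110,-2.8)
t=ctrl.capture("wrist");cv2.imwrite("pics/w7.png",np.clip(t["img"][:,:,::-1]*1.5,0,255).astype(np.uint8))
for p in ([457.5,-304.5,88],[618.3,-29.5,108]):print(np.round(proj(t,p),1))
g=cv2.cvtColor(t["img"],cv2.COLOR_RGB2GRAY);m=np.zeros_like(g);m[150:260,270:375]=g[150:260,270:375]>85
k,l,st,ce=cv2.connectedComponentsWithStats(m)
for i in range(1,k):
    if 20<st[i,4]<900: print(st[i],ce[i].round(1),onz(t,*ce[i],88))
E
```

```text
pos [ 456.9 -302.7  202.7] shift cm [-0.18  0.07  9.27] turn [ 0. -0.  0.] grip 0.753 0.0
[324.8 196.1]
[ 567.7 -241. ]
[316 189  17  16 157] [323.8 196.6] [ 456.5 -304.9   88. ]
```

View pics/w7.png

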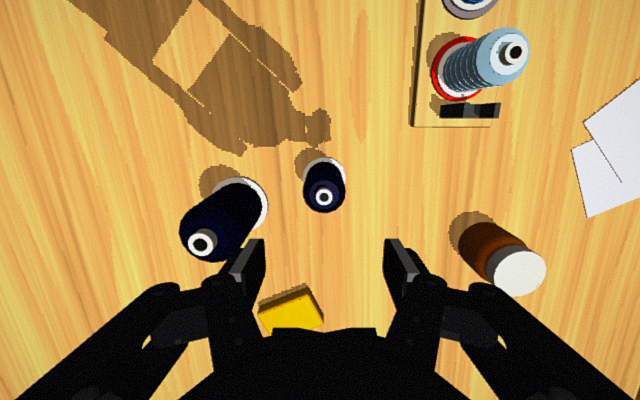

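The small navy's nub is at (324,197), giving (456.5,-304.9). The big one at (201,243) leaves about 20 mm for the left finger. Now down.

>>> {"fn": "step_arm", "kwargs": {
  "increments": [
    [[-0.2, 0, 4], [0, 0, 0], 75],
    [[-0.2, 0, 9], [0, 0, 0], 75],
    [[-0.2, 0, 13], [0, 0, 0], 75],
    [[-0.2, 0, 16], [0, 0, 0], 75],
    [[-0.2, 0, 17], [0, 0, 0], 75],
    [[-0.2, 0, 17], [0, 0, 0], 75],
    [[-0.2, 0, 17], [0, 0, 0], 60],
    [[-0.2, 0, 17], [0, 0, 0], 40]
  ]
}}

```text
time_s: 29.25
eef_pos: [457.0, -305.7, 34.2]
ee_rot: [0.001, 0.724, 0.69, 0.0]
force: [-1.0, 1.3, 6.6]
grip_width: 0.502
grip_force: 35.8
```

>>> {"fn": "step_arm", "kwargs": {
  "increments": [
    [[0, 0, 0], [0, 0, 0], 30],
    [[0, 0, 0], [0, 0, 0], 30],
    [[0, 0, 0], [0, 0, 0], 30],
    [[0, 0, 0], [0, 0, 0], 30]
  ]
}}

```text
time_s: 29.75
eef_pos: [457.0, -305.7, 34.2]
ee_rot: [0.001, 0.724, 0.69, 0.0]
force: [-0.3, 1.8, 7.5]
grip_width: 0.5
grip_force: 35.8
```

>>> {"fn": "step_arm", "kwargs": {
  "increments": [
    [[0, 0, -1], [0, 0, 0], 30],
    [[0, 0, -4], [0, 0, 0], 30],
    [[0, 0, -8], [0, 0, 0], 30],
    [[0, 0, -12], [0, 0, 0], 30],
    [[0, 0, -15], [0, 0, 0], 30],
    [[0, 0, -15], [0, 0, 0], 30],
    [[0, 0, -15], [0, 0, 0], 30]
  ]
}}

```text
time_s: 30.62
eef_pos: [456.0, -304.9, 181.7]
ee_rot: [-0.001, 0.724, 0.69, -0.0]
force: [0.8, 0.3, -1.7]
grip_width: 0.503
grip_force: 36.1
```

```bash
python3 - <<'E'
from h import *
go(622.2,49.4,184.2,-2.8)
E
```

```text
pos [ 456.  -304.9  181.7] shift cm [36.2  14.87 -0.23] turn [-0.1 -0.1 -0. ] grip 0.503 36.1
```

>>> {"fn": "step_arm", "kwargs": {
  "increments": [
    [[3, 1.2, 0], [0, 0, 0], 30],
    [[8, 3.3, 0], [0, 0, 0], 30],
    [[13.5, 5.5, 0], [0, 0, 0], 30],
    [[19, 7.8, 0], [0, 0, 0], 30],
    [[24.5, 10.1, 0], [0, 0, 0], 30],
    [[30, 12.3, 0], [0, 0, 0], 30],
    [[34.5, 14.2, 0], [0, 0, 0], 30],
    [[36.2, 14.9, 0], [0, 0, 0], 30]
  ]
}}

```text
time_s: 31.62
eef_pos: [622.8, 51.4, 180.7]
ee_rot: [-0.001, 0.723, 0.691, -0.001]
force: [-0.5, -0.1, -0.7]
grip_width: 0.504
grip_force: 36.1
```

>>> {"fn": "step_arm", "kwargs": {
  "increments": [
    [[0, 0, 0], [0, 0, 0], 30],
    [[0, 0, 4], [0, 0, 0], 30],
    [[0, 0, 8], [0, 0, 0], 30],
    [[0, 0, 11], [0, 0, 0], 30],
    [[0, 0, 11.8], [0, 0, 0], 30],
    [[0, 0, 11.8], [0, 0, 0], 30],
    [[0, 0, 11.8], [0, 0, 0], 30]
  ]
}}

```text
time_s: 32.5
eef_pos: [623.6, 48.5, 66.3]
ee_rot: [0.001, 0.724, 0.69, 0.001]
force: [0.5, 0.1, -0.5]
grip_width: 0.501
grip_force: 36.1
```

```bash
python3 - <<'E'
from h import *
go(622.2,49.4,54.2,-2.8)
E
```

```text
pos [623.6  48.5  66.3] shift cm [ 0.08 -0.15  1.21] turn [ 0.1  0.  -0. ] grip 0.501 36.1
```

>>> {"fn": "step_arm", "kwargs": {
  "increments": [
    [[0.1, -0.1, 0.6], [0, 0, 0], 30],
    [[0.1, -0.1, 1.0], [0, 0, 0], 30],
    [[0.1, -0.1, 1.15], [0, 0, 0], 30],
    [[0.1, -0.1, 1.15], [0, 0, 0], 30]
  ]
}}

```text
time_s: 33.0
eef_pos: [621.9, 50.2, 54.2]
ee_rot: [-0.0, 0.724, 0.69, -0.0]
force: [-4.3, 0.6, 7.3]
grip_width: 0.503
grip_force: 37.0
```

>>> {"fn": "step_arm", "kwargs": {
  "increments": [
    [[0, 0, 0], [0, 0, 0], 56],
    [[0, 0, 0], [0, 0, 0], 70],
    [[0, 0, 0], [0, 0, 0], 75],
    [[0, 0, -3], [0, 0, 0], 75],
    [[0, 0, -8], [0, 0, 0], 75],
    [[0, 0, -13], [0, 0, 0], 75],
    [[0, -3, -15], [0, 0, 0], 75],
    [[0, -9, -15], [0, 0, 0], 75]
  ]
}}

```text
time_s: 34.0
eef_pos: [532.4, 54.1, 204.5]
ee_rot: [0.002, 0.724, 0.69, 0.001]
force: [0.8, -0.9, -0.4]
grip_width: 0.752
grip_force: 0.0
```

>>> {"fn": "step_arm", "kwargs": {
  "increments": [
    [[0, -6, 0], [0, 0, 0], 75],
    [[0, -12, 0], [0, 0, 0], 75],
    [[0, -18, 0], [0, 0, 0], 75],
    [[0, -20, 0], [0, 0, 0], 75],
    [[0, -20, 0], [0, 0, 0], 75]
  ]
}}

```text
time_s: 34.62
eef_pos: [331.9, 64.3, 203.7]
ee_rot: [0.001, 0.724, 0.69, 0.0]
force: [0.1, -0.6, -0.1]
grip_width: 0.747
grip_force: 0.0
```

```bash
python3 - <<'E'
from h import *
t=ctrl.capture("top");s=ctrl.capture("scene");w=ctrl.sense()
a=cv2.resize(t["img"][135:190,265:430],None,fx=4.8,fy=4.8,interpolation=cv2.INTER_CUBIC)
b=cv2.resize(s["img"][130:310,200:480],None,fx=1.8,fy=1.8,interpolation=cv2.INTER_CUBIC)
o=np.zeros((600,800,3),np.uint8);o[:a.shape[0],:a.shape[1]]=a;b=b[:600-a.shape[0]];o[a.shape[0]:a.shape[0]+b.shape[0],:b.shape[1]]=b
cv2.imwrite("pics/end.png",np.clip(o[:,:,::-1]*1.5,0,255).astype(np.uint8));print(a.shape,w["eef_pos"],w["time_s"])
for p in ([610.2,-189.2,108],[614.4,-109.3,108],[618.3,-29.5,108],[622.2,50.1,108]):
    q=np.array(proj(t,p));r=np.array(proj(s,p));print("top crop",((q-[265,135])*4.8).round(),"scene crop",((r-[200,130])*1.8+[0,a.shape[0]]).round())
E
```

```text
(264, 792, 3) [333.13224246  64.04023158 203.5603343 ] 34.725
top crop [632.  96.] scene crop [ 97. 471.]
top crop [467.  93.] scene crop [172. 446.]
top crop [302.  91.] scene crop [242. 423.]
top crop [139.  89.] scene crop [307. 402.]
```

View pics/end.png

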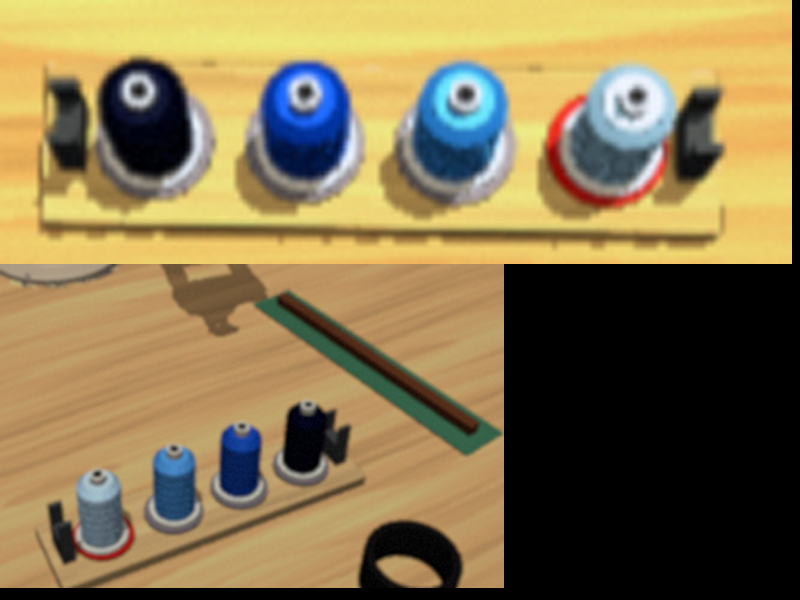

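The nubs are at top-crop (138,91), (304,93), (466,95) and (635,96), within about 1 camera pixel of the predicted seat centres. All four spools are upright in shade order from red, and the bar lies along the middle of the strip. I'm handing in.

```bash
python3 -c "
from rig import ctrl
print(ctrl.finish_job())"
```

```text
the job is handed in; nothing more can be done
None
```

I handed the job in at about 35 s: the bar lies centred along the green strip, and the four spools stand upright on their seats, palest on red through to navy at the far end, each within about 2–3 mm of centre by camera; the bar dropped the last 13 mm or so between the opening fingers.

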